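# Lock the document box's slotted cam and put the screwdriver back in the owl pot

## Robot

A 6-joint arm with a two-finger parallel gripper is mounted at the origin on the work surface. World frame = base frame: x ahead of the robot, y to its left, z up, the work surface at z = 0. Lengths are in m, angles in rad, forces in N, time in s.
With the tool pointing down it reaches from about 0.35 to 0.85 m from the base axis. Payload 8.1 kg.
Tool frame: the origin (TCP) lies on the centre line of the jaws, within the pads' length; the fingertips stand 17 mm ahead of it and the grasp point (between the pads) lies 2 mm behind it; z points along the fingers, y is the line along which they close (so a half turn about z gives the same grasp; the last joint's range is limited). The gripper opens to 93 mm and grips with 3 to 60 N. Pads are 15 mm wide; open, the fingers measure 128 mm over their backs; the gripper's body (75 mm by 188 mm) begins 65 mm behind the grasp point.
Start: joints at [-1.294, 0.13, 1.488, -0, 1.523, -0.085], TCP at [0.212, -0.561, 0.236] pointing down, gripper open.
Joint ranges: [-2.96, 2.96], [-0.89, 2.26], [0.02, 2.5], [-1.34, 4.48], [0, 2.73], [-2.66, 2.66]. Speed limits (rad/s): [2.39, 2.39, 2.79, 3.14, 3.14, 3.14].

## Interface

Orientations are given as a rotation vector (axis times angle).
In Python, from plant import robot, optics, close_job, models gives the robot as it stands.
- The arm moves only by the shell command python3 -m inch 'ROWS' [OPENING] [FORCE]. ROWS is a JSON object of lists of equal length, an entry for each row: "travel": the shift along the tool's x, y, z in m, a list of three; "spin": the turn about the tool's z in rad. In form: {"travel": [[x, y, z], ...], "spin": [spin, ...]}. A call has 1 to 10 rows; each row is the pose to reach, as a shift and turn from the pose commanded when the call began, along the tool's axes at that moment; what a row does not reach only later rows make up. A row lasts 1/12 s, in which the tool goes at most 41.7 mm and 7.16 degrees, less where a joint would pass 70% of its speed; a pose out of reach is approached as far as the arm can. A call with a gripper value outside its range is refused whole. OPENING is the closure, from 0 (fully open) to 1 (shut), set as the call begins (- or left out, the last holds). The fingers move at their own pace and stop on an object; FORCE is the grip in N (left out, the last holds). Time passes only in rows, so rows that repeat a pose let the fingers close. It gives the time, the measured TCP pose, the force, the opening and the grip force at its end, in the units of the state.
- robot.read_state(): the state, without advancing time (a new reading comes with each control period).
- optics.read_camera(name): name is "scene" or "top" or "wrist"; returns (picture, depth): 420x560x3 uint8, red, green, blue; 420x560 float32, m along the optical axis (not along the pixel's ray), 0 where there is no reading.
- optics.camera_info(name): a dict with "camera_matrix" (3x3 intrinsics, pixels), "view" (4x4, takes a point from world to camera coordinates). Camera axes: x right, y down, z forward; pixel columns grow to the right and rows downward; lengths in m; the calibration is good to about 2 mm. A picture is of the moment at which its call begins: read the wrist's pose just before it. camera_info takes no time and is no camera call; for the wrist camera it gives the pose at the moment of the call.
- close_job(): hands the job in; it is judged then, once.
Trained networks look in the newest picture that a camera, given by its name, has taken for a name from the list of things; names that differ only in an ending like _2 or _b are one class to them, and where a whole thing is asked for, a point or a joint stands for the part that bears it (a point fixed in the world has none). Each returns a list of dicts, best first, with "p" (0 to 1); they miss things now and then, are a little off and sometimes report something else, mostly with a low value. They report only what shows in the picture. A call takes as long as a camera call. They do not tell look-alikes from the thing itself.
- models.look_for(camera, name): "centre" ([x, y, z] in m, in world coordinates, good to about 4 mm: the middle of the surface that is visible of it).
- models.masks_of(camera, name): "region" (420x560 bool, what is visible of it).
The state is a dict: "t": time; "q": joint angles; "dq": joint speeds; "joint_torque": joint torques, N m; "tool_pos": TCP position; "orientation": TCP orientation; "force": force on the tool from outside, world axes, zero at the start; "wrist_torque": the same for the moment, N m; "opening": finger opening in m; "gripper_force": force on a finger pad.
Only numpy, scipy, OpenCV 4.12 (cv2) and the standard library are available. Lean on these libraries where they do the work, as an engineer would, in place of code of your own. Each camera call takes 0.05 s, during which the arm holds its last target. There are 200 camera calls.

## Task

The clear document box is shut but its slotted cam lock is still open: take the flat screwdriver out of the owl pen pot, set its blade in the slot and turn the cam clockwise until it is fully home against its stop. Then put the screwdriver back in the owl pot, blade down among the pens, lowering it in rather than dropping it. Keep the pens in the pot and the pot standing where it is, and leave the other things on the counter where they are.

Things in the scene. Friction and masses are not known exactly. Their poses are not given: they have to be found in the camera images.
- docbox: Clear plastic document box, shut, fixed to the counter: 190 (x) x 250 (y) x 70 mm high, grey snap clips on its short sides. Origin: centre of its underside; -x is its front, facing the robot at yaw 0. The cam lock sits in the lid 54 mm in front of the centre: a steel disc 42 mm across in a fixed black bezel (55 mm outside), both standing 10 mm above the lid, tops 80 mm above the counter.
- cam_slot (a point): Centre of the floor of the cam's screw slot, on the cam's vertical turning axis, 71 mm above the counter. The slot is straight, 28 mm long, 6.5 mm wide, 9 mm deep, centred on the axis, its long edges bevelled 1.5 mm; its end walls are inside the disc. The frame turns with the cam: x along the slot, y across it, z up.
- cam_lock (a joint): Angle of the cam (rad): 0 = open, slot parallel to the box's front edge; grows clockwise seen from above; pi/2 = home at a hard stop, slot square to the front edge, in line with the white pip on the bezel, tongue under the keeper. Starts at 0 to 0.35. Friction of 0.08 N m holds it where it is left; no spring. The blade has about 0.22 rad of play either way in the slot.
- driver: Flat screwdriver, 190 mm long, about 0.14 kg, blade down in the owl pot, leaning some 7 degrees toward a flat side. Origin: middle of the blade's tip; z up the axis to the handle's end, x along the blade's width. Blade 18 mm wide (x), 2.5 thick (y), 20 long; shaft 9 mm thick; black bar handle 70 to 190 mm above the tip, 30 mm wide (x), flat sides 20 mm apart (y): it is wide the way the blade is.
- driver_grip (a point): Point on the screwdriver's axis 165 mm above the tip, 25 mm below the handle's end; the pens' tops stay well below it. Axes as driver.
- owl_pot: White ceramic owl pen pot, round, 87 mm across, 95 mm high, loose, about 0.6 kg. Origin: centre of its underside, z up, face with eyes toward -x, ear tufts 12 mm above the rim. Inner floor 6 mm above the underside; mouth 75 mm wide; 89 mm deep. The screwdriver stands on its +x side, the pens round the rest of the wall.
- pen1: Erasable pen in the owl pot, 11 mm thick, 140 mm long, leaning outward on the rim about 10 degrees, its top about 50 mm above the rim. Origin: centre of its lower end, z along the pen.
- pen2: Erasable pen in the owl pot, 11 mm thick, 140 mm long, leaning outward on the rim about 10 degrees, its top about 50 mm above the rim. Origin: centre of its lower end, z along the pen.
- pen3: Erasable pen in the owl pot, 11 mm thick, 140 mm long, leaning outward on the rim about 10 degrees, its top about 50 mm above the rim. Origin: centre of its lower end, z along the pen.
- pen4: Erasable pen in the owl pot, 11 mm thick, 140 mm long, leaning outward on the rim about 10 degrees, its top about 50 mm above the rim. Origin: centre of its lower end, z along the pen.
- pen5: Erasable pen in the owl pot, 11 mm thick, 140 mm long, leaning outward on the rim about 10 degrees, its top about 50 mm above the rim. Origin: centre of its lower end, z along the pen.
- mug: White mug, 84 mm wide, 95 mm high, bystander; it and the owl pot may stand on either side of the box. Origin at the centre of its underside.
- sharpener: Yellow plastic sharpener cube, 46 mm, bystander. Origin at the centre of its underside.
Things that resemble listed ones, but are neither listed nor needed, are in the scene too. What is meant by the driver is not pink, and is the larger of those in its own colour. What is shaped like the owl_pot but green or purple is not meant.

How it is judged:
By the outcome, as a careful person would: the job done as asked, in the order asked, and still so for the second after the job is handed in, with the robot touching nothing.
It also fails if it takes over 56 s, if anything falls off the work surface, if the arm or the gripper's body presses on something with over 40 N, if the wrist force passes 120 N, or if a joint passes its speed limit or range.

## Working session

There is one attempt and no reset: what is moved stays moved. The work goes in short steps, Python scripts to look and compute and a shell command to move; the robot and the scene stay as the last step left them, time stands still between calls to the robot, and variables do not carry over. Pictures are saved under pics/ and viewed, at most 10 in all, crops included, and the job is handed in when it is done.

```bash
ls; mkdir -p pics; cat > h.py <<'E'
import numpy as np, cv2
from plant import robot, optics, close_job, models
from scipy.spatial.transform import Rotation as R
def cloud(name,d):
    i=optics.camera_info(name);K=np.array(i["camera_matrix"]);V=np.array(i["view"])
    v,u=np.mgrid[:d.shape[0],:d.shape[1]]
    P=np.stack([(u-K[0,2])/K[0,0]*d,(v-K[1,2])/K[1,1]*d,d],-1)
    return (P-V[:3,3])@V[:3,:3]
def proj(name,p):
    i=optics.camera_info(name);K=np.array(i["camera_matrix"]);V=np.array(i["view"])
    c=V[:3,:3]@np.array(p)+V[:3,3]; c=K@c; return c[:2]/c[2]
def save(n,im): cv2.imwrite('pics/'+n,im[:,:,::-1])
E
python3 - <<'E'
from h import *
s=robot.read_state();print({k:np.round(v,3).tolist() for k,v in s.items()})
for c in("scene","top"):
    im,d=optics.read_camera(c);save(c+'.png',im);np.save(c+'_d.npy',d);np.save(c+'_i.npy',im)
    for n in("driver","owl_pot","docbox","cam_slot","mug","sharpener"):
        print(c,n,[(np.round(r["centre"],3).tolist(),round(r["p"],2),proj(c,r["centre"]).astype(int).tolist()) for r in models.look_for(c,n)])
E
```

```text
pics
{'t': 0.0, 'q': [-1.294, 0.131, 1.489, 0.0, 1.523, -0.085], 'dq': [-0.001, 0.0, 0.0, -0.001, 0.001, 0.0], 'joint_torque': [-0.002, -55.984, -49.177, 0.077, 0.036, -0.0], 'tool_pos': [0.212, -0.561, 0.235], 'orientation': [-3.089, -0.565, 0.0], 'force': [0.406, 0.451, -0.349], 'wrist_torque': [-0.028, 0.054, -0.079], 'gripper_force': 0.0, 'opening': 0.093}
scene driver [([0.536, 0.313, 0.155], 0.77, [356, 196]), ([0.358, 0.325, 0.007], 0.62, [321, 198]), ([0.526, 0.5, 0.021], 0.59, [398, 207])]
scene owl_pot [([0.669, 0.286, 0.061], 0.91, [375, 254]), ([0.296, 0.537, 0.069], 0.8, [364, 154]), ([0.538, 0.263, 0.062], 0.69, [339, 227])]
scene docbox [([0.675, 0.028, 0.07], 0.67, [292, 294]), ([0.477, 0.286, 0.11], 0.58, [334, 199])]
scene cam_slot [([0.601, 0.032, 0.081], 0.73, [279, 270])]
scene mug [([0.477, -0.309, 0.054], 0.95, [134, 297]), ([0.55, 0.282, 0.126], 0.36, [349, 210])]
scene sharpener [([0.442, 0.124, 0.042], 0.67, [280, 229])]
top driver [([0.363, 0.323, 0.018], 0.81, [197, 253]), ([0.516, 0.508, 0.018], 0.66, [134, 198]), ([0.523, 0.312, 0.151], 0.62, [193, 184])]
top owl_pot [([0.5, 0.286, 0.065], 0.9, [210, 200]), ([0.279, 0.562, 0.056], 0.86, [102, 283]), ([0.538, 0.291, 0.091], 0.57, [206, 184]), ([0.518, 0.313, 0.151], 0.2, [193, 186])]
top docbox [([0.649, 0.038, 0.069], 0.62, [302, 147])]
top cam_slot [([0.6, 0.032, 0.079], 0.62, [304, 163]), ([0.462, -0.315, 0.044], 0.59, [432, 217])]
top mug [([0.458, -0.315, 0.045], 0.83, [432, 218]), ([0.603, 0.033, 0.081], 0.5, [304, 162])]
top sharpener [([0.422, 0.135, 0.043], 0.84, [266, 230])]
```

View pics/scene.png

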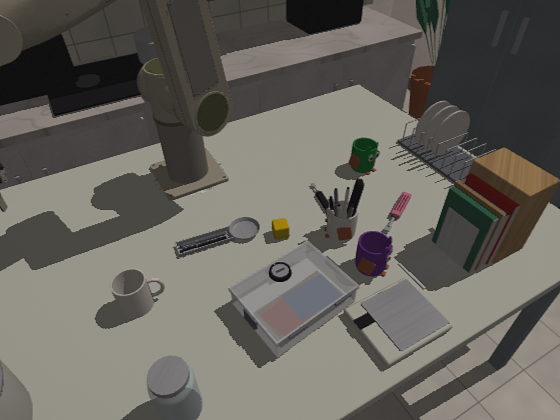

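View pics/top.png

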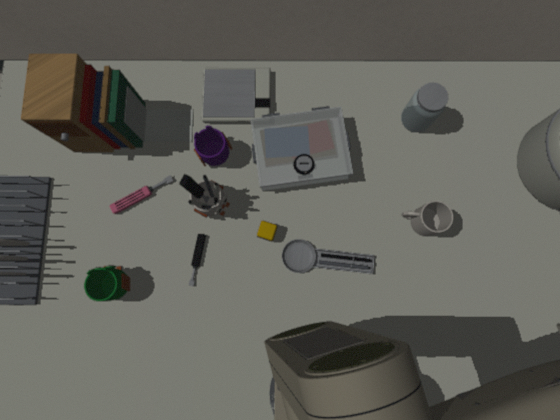

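The white owl pot is at about top pixel (207,198). Driver candidates in the top picture:
- Black handle standing in the white pot, (192,187), which is the larger black one.
- Small black one lying on the counter, (198,252).
- Pink one lying down, (130,198).

I choose the black one in the pot. The green pot (105,283) and purple pot (212,147) are decoys. I'll check the choice in a close wrist crop.

```bash
cat >> h.py <<'E'
def T():
    s=robot.read_state();return np.array(s["tool_pos"]),R.from_rotvec(s["orientation"]),s
def togo(p,yaw=None):
    "shift in tool axes to world p"
    t,r,s=T();print('t',s['t'],'pos',t.round(4),'\n',r.as_matrix().round(3));print('travel',r.inv().apply(np.array(p)-t).round(4), 'q',np.round(s['q'],2))
E
python3 - <<'E'
from h import *
togo([0.45,0.2,0.36])
t,r,s=T();V=np.array(optics.camera_info("wrist")["view"]);c=-V[:3,:3].T@V[:3,3]
print('cam in tool',r.inv().apply(c-t).round(3),'\n',(V[:3,:3]@r.as_matrix()).round(2),optics.camera_info("wrist")["camera_matrix"])
# driver handle from top/scene depth
for cn in("top","scene"):
    d=np.load(cn+'_d.npy');P=cloud(cn,d);
    m=(abs(P[...,0]-.52)<.08)&(abs(P[...,1]-.3)<.08)&(P[...,2]>.152)&(d>0);Q=P[m];
    for lo in np.arange(.15,.22,.01):
        q=Q[(Q[:,2]>=lo)&(Q[:,2]<lo+.01)]
        if len(q):print(cn,lo.round(2),len(q),q.mean(0).round(3),np.ptp(q,0).round(3))
    m=(abs(P[...,0]-.65)<.2)&(abs(P[...,1]-.03)<.2)&(P[...,2]>.074)&(P[...,2]<.09)&(d>0);print('cam',m.sum(),np.median(P[m],0).round(4))
E
```

```text
t 0.7 pos [ 0.2124 -0.5612  0.2357] 
 [[ 0.935  0.354  0.   ]
 [ 0.354 -0.935 -0.   ]
 [-0.     0.    -1.   ]]
travel [ 0.4916 -0.6278 -0.1244] q [-1.29  0.13  1.49 -0.    1.52 -0.09]
cam in tool [ 0.069 -0.001 -0.149] 
 [[ 0.    1.   -0.  ]
 [-0.97  0.   -0.25]
 [-0.25  0.    0.97]] [[319.49363114   0.         275.03320992]
 [  0.         319.49363114 207.78903278]
 [  0.           0.           1.        ]]
top 0.15 19 [0.518 0.316 0.155] [0.026 0.024 0.008]
top 0.16 23 [0.518 0.316 0.164] [0.026 0.024 0.01 ]
top 0.17 22 [0.519 0.317 0.174] [0.024 0.023 0.009]
top 0.18 36 [0.52  0.32  0.186] [0.028 0.025 0.01 ]
top 0.19 80 [0.524 0.325 0.194] [0.028 0.023 0.008]
cam 443 [0.6049 0.0339 0.0786]
scene 0.15 22 [0.531 0.314 0.156] [0.023 0.014 0.008]
scene 0.16 26 [0.531 0.316 0.164] [0.026 0.019 0.009]
scene 0.17 36 [0.532 0.317 0.175] [0.03  0.019 0.01 ]
scene 0.18 27 [0.532 0.317 0.186] [0.03  0.015 0.01 ]
scene 0.19 55 [0.528 0.324 0.194] [0.031 0.024 0.008]
cam 501 [0.6095 0.0337 0.0796]
```

```bash

python3 -m inch '{"travel":[[0.26,-0.3,-0.08],[0.26,-0.3,-0.08],[0.26,-0.3,-0.08],[0.26,-0.3,-0.08],[0.26,-0.3,-0.08],[0.26,-0.3,-0.08],[0.26,-0.3,-0.08],[0.26,-0.3,-0.08],[0.26,-0.3,-0.08],[0.26,-0.3,-0.08]],"spin":[0,0,0,0,0,0,0,0,0,0]}' 0
python3 -m inch '{"travel":[[0.26,-0.3,0],[0.26,-0.3,0],[0.26,-0.3,0],[0.26,-0.3,0],[0.26,-0.3,0],[0.26,-0.3,0],[0.26,-0.3,0],[0.26,-0.3,0],[0.26,-0.3,0],[0.26,-0.3,0]],"spin":[0,0,0,0,0,0,0,0,0,0]}'
python3 -m inch '{"travel":[[0.04,-0.08,0],[0.04,-0.08,0],[0.04,-0.08,0],[0.04,-0.08,0],[0.04,-0.08,0]],"spin":[0,0,0,0,0]}'
python3 - <<'E'
from h import *
togo([.52,.3,.3])
im,d=optics.read_camera("wrist");np.savez('w1.npz',im=im,d=d);save('w1.png',im)
P=cloud("wrist",d)
for r in models.look_for("wrist","driver")+models.look_for("wrist","driver_grip"):print(np.round(r["centre"],3),round(r["p"],2),proj("wrist",r["centre"]).astype(int))
E
```

```text
t: 1.53
tool_pos: [0.35, -0.1859, 0.3169]
orientation: [3.089, 0.566, 0.003]
force: [0.6, -0.4, 1.0]
opening: 0.093
gripper_force: 0.0
t: 2.37
tool_pos: [0.4867, 0.1881, 0.3153]
orientation: [-3.088, -0.569, -0.0]
force: [0.4, 0.1, -0.1]
opening: 0.093
gripper_force: 0.0
t: 2.78
tool_pos: [0.4953, 0.273, 0.3154]
orientation: [3.089, 0.567, -0.001]
force: [0.1, -0.4, -0.7]
opening: 0.0928
gripper_force: 0.0
t 2.7833 pos [0.4953 0.273  0.3154] 
 [[ 0.935  0.355 -0.   ]
 [ 0.355 -0.935 -0.001]
 [-0.001  0.001 -1.   ]]
travel [ 0.0327 -0.0165  0.0153] q [ 0.41  0.02  1.46 -0.    1.66  1.62]
[0.366 0.326 0.014] 0.84 [211 243]
[0.524 0.323 0.188] 0.66 [232 155]
[0.515 0.508 0.017] 0.57 [115 100]
[0.37  0.326 0.016] 0.9 [211 241]
[0.524 0.505 0.022] 0.87 [117  94]
[0.525 0.322 0.192] 0.57 [232 154]
```

View pics/w1.png

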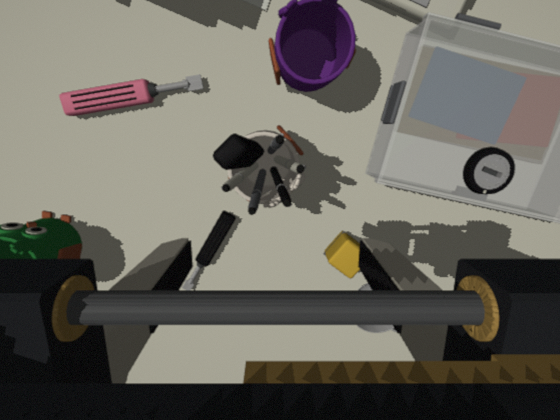

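Close view confirms the choice: the large black bar handle stands in the white owl pot at wrist pixel (236,150). The small black driver (215,240) and the pink one (105,97) lie on the counter. The cam is at (488,170). Next I fit the handle box to the depth points.

```bash
cat > fit.py <<'E'
from h import *
from scipy.optimize import least_squares
w=np.load('w1.npz');S=[]
for cn,im,d in(("wrist",w['im'],w['d']),)+tuple((c,np.load(c+'_i.npy'),np.load(c+'_d.npy')) for c in("top","scene")):
    P=cloud(cn,d);m=(abs(P[...,0]-.525)<.05)&(abs(P[...,1]-.32)<.05)&(P[...,2]>.152)&(P[...,2]<.21)&(d>0)
    Q=P[m];print(cn,len(Q),Q.mean(0).round(4),Q.max(0).round(4));S.append(Q)
def ax(p): return R.from_euler('ZYX',[p[3],p[4],p[5]])  # driver axes in world
def res(p,Q):
    L=ax(p).inv().apply(Q-np.array([p[0],p[1],p[2]]))  # origin = handle end centre
    q=abs(L+[0,0,.06])-[.015,.010,.06]
    return np.linalg.norm(np.maximum(q,0),axis=1)+np.minimum(q.max(1),0)
for name,Q in(("all",np.vstack(S)),("wrist",S[0]),("top",S[1]),("scene",S[2])):
    best=min((least_squares(res,[.525,.325,.197,y,a,b],args=(Q,),loss='soft_l1',f_scale=.002) for y in np.arange(0,3.1,.4) for a in(0,) for b in(-.12,.12)),key=lambda r:r.cost)
    p=best.x;r=ax(p);z=r.as_matrix()[:,2]
    print(name,'rms',np.sqrt(np.mean(res(p,Q)**2)).round(4),'end',p[:3].round(4),'yaw',p[3].round(3),'tilts',p[4:].round(3),'axis',z.round(3),'grip',(p[:3]-.025*z).round(4),'tip',(p[:3]-.19*z).round(4))
# pot rim
P=cloud("wrist",w['d']);m=(abs(P[...,2]-.095)<.004)&(np.hypot(P[...,0]-.515,P[...,1]-.29)<.07);Q=P[m]
f=lambda c:np.hypot(Q[:,0]-c[0],Q[:,1]-c[1])-.0405
b=least_squares(f,[.515,.29],loss='soft_l1',f_scale=.003);print('pot',b.x.round(4),len(Q))
# cam
from h import models
im,d=optics.read_camera("wrist");P=cloud("wrist",d)
m=(abs(P[...,0]-.605)<.06)&(abs(P[...,1]-.033)<.06)&(abs(P[...,2]-.08)<.005)
print('cam',P[m].mean(0).round(4),m.sum(),[(np.round(r["centre"],4),round(r['p'],2)) for r in models.look_for("wrist","cam_slot")])
v,u=np.where(m);y0,x0=v.min()-15,u.min()-15;save('c1.png',cv2.resize(im[y0:y0+110,x0:x0+110],(770,770)[:2] if 0 else (600,600),interpolation=cv2.INTER_CUBIC));print(x0,y0)
E
python3 fit.py
```

```text
wrist 1030 [0.5273 0.3219 0.1893] [0.5425 0.338  0.1973]
top 180 [0.5212 0.3208 0.1819] [0.538  0.3367 0.1985]
scene 166 [0.5302 0.3187 0.1788] [0.5431 0.3359 0.1978]
all rms 0.001 end [0.5264 0.3266 0.1947] yaw 2.703 tilts [-0.005  0.15 ] axis [0.068 0.133 0.989] grip [0.5247 0.3233 0.17  ] tip [0.5134 0.3012 0.0069]
wrist rms 0.0008 end [0.5268 0.3263 0.1948] yaw -0.453 tilts [-0.004 -0.154] axis [0.064 0.14  0.988] grip [0.5252 0.3228 0.1701] tip [0.5147 0.2997 0.007 ]
top rms 0.0013 end [0.5266 0.3265 0.1935] yaw -0.416 tilts [ 0.025 -0.143] axis [0.081 0.12  0.989] grip [0.5246 0.3235 0.1688] tip [0.5113 0.3036 0.0055]
scene rms 0.0012 end [0.525  0.3276 0.1949] yaw -0.395 tilts [ 0.009 -0.143] axis [0.063 0.128 0.99 ] grip [0.5235 0.3244 0.1702] tip [0.513  0.3033 0.0069]
pot [0.5112 0.2928] 613
cam [0.6023 0.0364 0.0803] 1707 [(array([0.6043, 0.0322, 0.0794]), 0.83)]
448 132
```

View pics/c1.png

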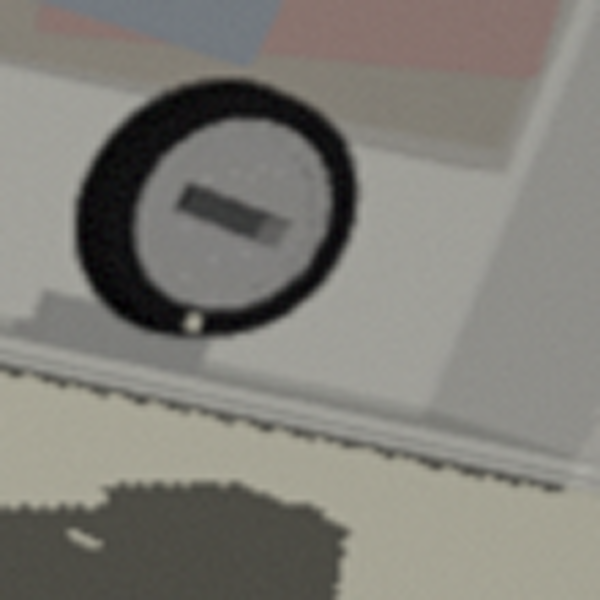

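```bash
cat > cam.py <<'E'
from h import *
import sys
def boxyaw():
    d=np.load('top_d.npy');P=cloud("top",d)
    m=(abs(P[...,0]-.65)<.2)&(abs(P[...,1]-.03)<.2)&(P[...,2]>.05)&(P[...,2]<.09)
    m=cv2.morphologyEx(m.astype(np.uint8),cv2.MORPH_OPEN,np.ones((5,5)));n,l,st,_=cv2.connectedComponentsWithStats(m);k=1+st[1:,4].argmax()
    rc=cv2.minAreaRect(P[l==k][:,:2].astype(np.float32));return rc
def slot(im,d,cn="wrist",c0=(.604,.033)):
    # rectified top view at z=.08, 0.25mm/px
    i=optics.camera_info(cn);n=320
    g=np.array([[c0[0]+(n/2-r)*.00025,c0[1]+(n/2-c)*.00025,.08] for r,c in((0,0),(0,n),(n,0),(n,n))])
    src=np.float32([proj(cn,p) for p in g]);H=cv2.getPerspectiveTransform(src,np.float32([(0,0),(n,0),(0,n),(n,n)]))
    return cv2.warpPerspective(im,H,(n,n),flags=cv2.INTER_CUBIC)
E
python3 - <<'E'
from cam import *
print(boxyaw())
w=np.load('w1.npz');P=cloud("wrist",w['d'])
m=(np.hypot(P[...,0]-.511,P[...,1]-.29)<.08)&(P[...,2]>.12)&(P[...,2]<.21)&(np.hypot(P[...,0]-.523,P[...,1]-.322)>.028);Q=P[m]
print('pens top',Q[:,2].max(),len(Q)); save('rect1.png',cv2.resize(slot(w['im'],w['d']),(560,560)))
E
```

```text
((0.6578091382980347, 0.04215063154697418), (0.20479469001293182, 0.26677456498146057), 8.345449447631836)
pens top 0.14776700451742192 693
```

The crop shows the slot at (235,213), nearly parallel to the front edge and a little clockwise of it. The white pip is at (193,321), on the front side. I'll measure the cam from straight above, then grasp.

```bash

python3 -m inch '{"travel":[[0.013,0.262,0.09],[0.013,0.262,0.09],[0.013,0.262,0.09],[0.013,0.262,0.09],[0.013,0.262,0.09],[0.013,0.262,0.09],[0.013,0.262,0.09],[0.013,0.262,0.09],[0.013,0.262,0.09],[0.013,0.262,0.09]],"spin":[-0.12,-0.24,-0.36,-0.48,-0.6,-0.72,-0.84,-0.96,-1.0,-1.0]}'
python3 - <<'E'
from cam import *
im,d=optics.read_camera("wrist");np.savez('w2.npz',im=im,d=d);togo([.5155,.304,.24])
print([(np.round(r["centre"],4),round(r['p'],2)) for r in models.look_for("wrist","cam_slot")])
g=slot(im,d);save('rect2.png',cv2.resize(g,(560,560)))
gr=cv2.cvtColor(g,cv2.COLOR_RGB2GRAY)
P=cloud("wrist",d)
m=(np.hypot(P[...,0]-.604,P[...,1]-.033)<.035)&(abs(P[...,2]-.08)<.004);print('top z',np.median(P[m],0))
# bezel outer: dark pixels
dark=((gr<60)*255).astype(np.uint8)
cs,_=cv2.findContours(dark,cv2.RETR_EXTERNAL,cv2.CHAIN_APPROX_NONE);c=max(cs,key=cv2.contourArea);print('bezel ellipse',cv2.fitEllipse(cv2.convexHull(c)))
cs,h=cv2.findContours(dark,cv2.RETR_CCOMP,cv2.CHAIN_APPROX_NONE)
for c in cs:
    if cv2.contourArea(c)>300:print(cv2.contourArea(c),cv2.minAreaRect(c))
E
```

```text
t: 3.87
tool_pos: [0.6002, 0.0307, 0.2254]
orientation: [-2.442, -1.976, 0.001]
force: [-0.6, -0.6, -0.3]
opening: 0.093
gripper_force: 0.0
t 3.9167 pos [0.6003 0.0314 0.2258] 
 [[ 0.211  0.978  0.   ]
 [ 0.978 -0.211 -0.   ]
 [ 0.     0.    -1.   ]]
travel [ 0.2487 -0.1403 -0.0142] q [-0.03  0.14  1.5  -0.    1.51  0.18]
[]
top z [0.6028014  0.03738298 0.08102938]
bezel ellipse ((143.2015838623047, 167.2682647705078), (224.74314880371094, 228.65298461914062), 112.4173355102539)
1512.0 ((145.5, 168.5), (21.0, 91.0), 90.0)
39607.5 ((142.886474609375, 168.14846801757812), (227.27978515625, 223.44818115234375), 37.40536117553711)
23838.5 ((149.5, 169.0), (175.0, 174.0), -0.0)
```

View pics/rect2.png

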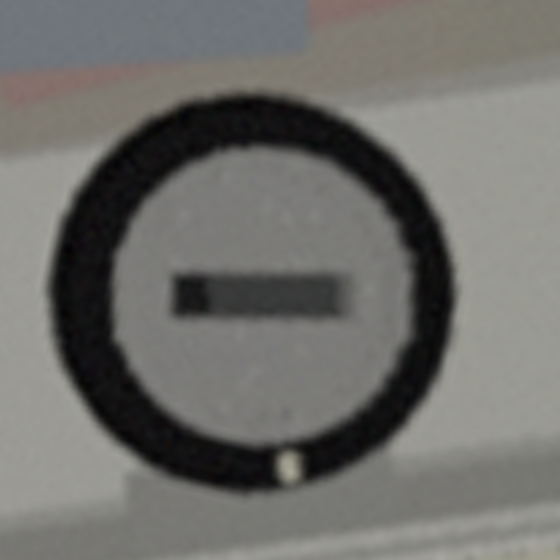

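The rectified view (0.143 mm per pixel) shows the disc and slot centred at (262,295), which gives the cam at about (0.6018, 0.0356). The slot lies along world y and the pip is at (289,465), so the box yaw is about 0.15 and the cam about 0.15 rad. Now the grasp.

```bash

python3 -m inch '{"travel":[[0.249,-0.14,-0.02],[0.249,-0.14,-0.02],[0.249,-0.14,-0.02],[0.249,-0.14,-0.02],[0.249,-0.14,-0.02],[0.249,-0.14,-0.02],[0.249,-0.14,-0.02],[0.249,-0.14,-0.02],[0.249,-0.14,-0.02],[0.249,-0.14,-0.02]],"spin":[-0.12,-0.24,-0.36,-0.48,-0.6,-0.72,-0.84,-0.96,-1.08,-1.2]}'
python3 -m inch '{"travel":[[0,0,0],[0,0,0],[0,0,0]],"spin":[-0.12,-0.144,-0.144]}'
python3 -c "
from h import *
togo([.5155,.304,.176])"
```

```text
t: 4.8
tool_pos: [0.5143, 0.3067, 0.2463]
orientation: [0.888, 3.013, 0.001]
force: [-0.2, -0.1, 0.0]
opening: 0.0931
gripper_force: 0.0
t: 5.05
tool_pos: [0.5149, 0.3055, 0.2461]
orientation: [0.682, 3.066, 0.001]
force: [0.2, -0.5, -0.5]
opening: 0.0928
gripper_force: 0.0
t 5.05 pos [0.5149 0.3055 0.2461] 
 [[-0.906  0.424  0.001]
 [ 0.424  0.906  0.   ]
 [-0.     0.001 -1.   ]]
travel [-0.0011 -0.0012  0.0701] q [ 0.45  0.12  1.48  0.    1.54 -0.68]
```

```bash

python3 -m inch '{"travel":[[-0.001,-0.001,0.02],[-0.001,-0.001,0.04],[-0.001,-0.001,0.055],[-0.001,-0.001,0.065],[-0.001,-0.001,0.07],[-0.001,-0.001,0.07]],"spin":[0,0,0,0,0,0]}'
python3 -m inch '{"travel":[[0,0,0],[0,0,0],[0,0,0],[0,0,0],[0,0,0],[0,0,0],[0,0,0],[0,0,0],[0,0,0],[0,0,0]],"spin":[0,0,0,0,0,0,0,0,0,0]}' 1 5
```

```text
t: 5.55
tool_pos: [0.515, 0.3036, 0.1745]
orientation: [-0.682, -3.065, 0.002]
force: [0.1, -0.7, 0.4]
opening: 0.093
gripper_force: 0.0
t: 6.38
tool_pos: [0.5155, 0.3039, 0.1756]
orientation: [-0.679, -3.067, 0.0]
force: [-0.0, 0.5, -0.4]
opening: 0.0312
gripper_force: 0.0
```

```bash

python3 -m inch '{"travel":[[0,0,0],[0,0,0],[0,0,0],[0,0,0],[0,0,0],[0,0,0]],"spin":[0,0,0,0,0,0]}' 1 20
python3 - <<'E'
from h import *
im,d=optics.read_camera("wrist");save('w3.png',im)
E
```

```text
t: 6.88
tool_pos: [0.5155, 0.3039, 0.1756]
orientation: [-0.679, -3.067, 0.0]
force: [-0.3, -0.1, 0.0]
opening: 0.0203
gripper_force: 19.9
```

View pics/w3.png

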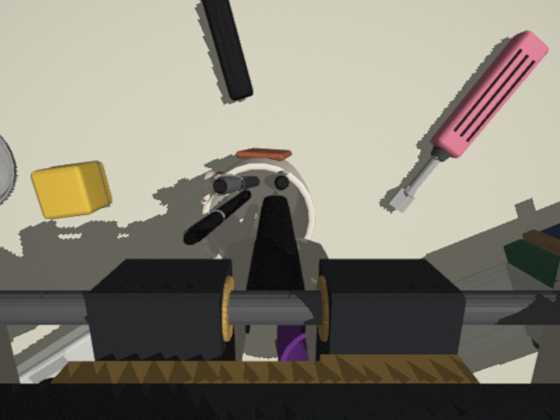

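Grasped across the flats (opening 20.3 mm). The handle in the jaws at (275,240) looks upright and the pens are undisturbed. Lifting straight up.

```bash

python3 -m inch '{"travel":[[0,0,-0.01],[0,0,-0.03],[0,0,-0.05],[0,0,-0.07],[0,0,-0.09],[0,0,-0.11],[0,0,-0.135],[0,0,-0.16],[0,0,-0.17],[0,0,-0.17]],"spin":[0,0,0,0,0,0,0,0,0,0]}' 1 40
python3 - <<'E'
from h import *
t,r,s=T();print(s['opening'])
for c in("scene","top"):
    im,d=optics.read_camera(c);save('l_%s.png'%c,im);P=cloud(c,d)
    m=(np.hypot(P[...,0]-t[0],P[...,1]-t[1])<.04)&(P[...,2]>.155)&(P[...,2]<.335);Q=P[m]
    for lo in np.arange(.15,.34,.02):
        q=Q[(Q[:,2]>=lo)&(Q[:,2]<lo+.02)]
        if len(q):print(c,lo.round(2),len(q),r.inv().apply(q-t).mean(0).round(4),np.ptp(r.inv().apply(q),axis=0).round(3),q[:,2].min().round(4))
togo([.6018,.0356,.29])
E
```

```text
t: 7.77
tool_pos: [0.5167, 0.3044, 0.3497]
orientation: [0.678, 3.063, 0.006]
force: [0.5, 0.3, -1.0]
opening: 0.02
gripper_force: 39.9
0.01997737020461964
scene 0.17 6 [-0.0013 -0.0004  0.1636] [0.012 0.001 0.006] 0.183
scene 0.19 17 [-0.0022 -0.0009  0.148 ] [0.01  0.006 0.018] 0.1922
scene 0.21 19 [-0.0007 -0.      0.1316] [0.006 0.008 0.016] 0.2105
scene 0.23 21 [-0.0015 -0.0013  0.1108] [0.008 0.013 0.018] 0.2301
scene 0.25 48 [-0.0079 -0.0029  0.0879] [0.027 0.021 0.017] 0.2525
scene 0.27 67 [-0.009  -0.0025  0.0699] [0.028 0.021 0.02 ] 0.2701
scene 0.29 66 [-0.0088 -0.0023  0.0502] [0.026 0.021 0.019] 0.2903
scene 0.31 72 [-0.0091 -0.0022  0.0304] [0.029 0.022 0.02 ] 0.31
scene 0.33 18 [-0.0117 -0.0017  0.0167] [0.01  0.027 0.004] 0.3307
top 0.27 1 [0.0176 0.001  0.0608] [0. 0. 0.] 0.2889
t 7.8667 pos [0.5155 0.3039 0.3451] 
 [[-0.907  0.422 -0.   ]
 [ 0.422  0.907 -0.   ]
 [ 0.    -0.    -1.   ]]
travel [-0.1915 -0.2068  0.0551] q [ 0.45  0.11  1.31 -0.    1.72 -0.69]
```

```bash

python3 -m inch '{"travel":[[-0.191,-0.207,0],[-0.191,-0.207,0],[-0.191,-0.207,0],[-0.191,-0.207,0],[-0.191,-0.207,0],[-0.191,-0.207,0],[-0.191,-0.207,0],[-0.191,-0.207,0.02],[-0.191,-0.207,0.04],[-0.191,-0.207,0.06]],"spin":[0.12,0.24,0.36,0.48,0.6,0.72,0.84,0.96,1.08,1.13]}'
python3 -m inch '{"travel":[[0,0,0.01],[0,0,0.01],[0,0,0.01]],"spin":[0,0,0]}'
cat > fit2.py <<'E'
from h import *
from scipy.optimize import least_squares
def sdf(L):
    def bx(c,h):
        q=abs(L-c)-h;return np.linalg.norm(np.maximum(q,0),axis=1)+np.minimum(q.max(1),0)
    def cy(): # shaft 20..70
        q=np.stack([np.hypot(L[:,0],L[:,1])-.0045,abs(L[:,2]-.045)-.025],1);return np.linalg.norm(np.maximum(q,0),axis=1)+np.minimum(q.max(1),0)
    return np.minimum(np.minimum(bx([0,0,.13],[.015,.01,.06]),bx([0,0,.01],[.009,.00125,.01])),cy())
def run(cams=("scene",),tag=''):
    t,r,s=T();Q=[]
    for c in cams:
        im,d=optics.read_camera(c);P=cloud(c,d);np.savez('f%s_%s.npz'%(tag,c),im=im,d=d)
        L=(P-t)@r.as_matrix();m=(np.hypot(L[...,0],L[...,1])<.03)&(L[...,2]>.022)&(P[...,2]>.087)&(d>0)
        Q.append(L[m]);print(c,m.sum(),'lowest',P[m][:,2].min().round(4))
    for Qi in Q+([np.vstack(Q)] if len(Q)>1 else []):
        def res(p):
            M=R.from_euler('xy',[np.pi+p[3],p[4]]);return sdf(M.inv().apply(Qi-p[:3]))
        b=least_squares(res,[0,0,.168,0,0],loss='soft_l1',f_scale=.001)
        M=R.from_euler('xy',[np.pi+b.x[3],b.x[4]])
        print(len(Qi),'rms',np.sqrt(np.mean(res(b.x)**2)).round(4),'tip in tool',b.x[:3].round(4),'tilt',b.x[3:].round(3),'tip world',(t+r.apply(b.x[:3])).round(4))
    togo([.6018,.0356,.26])
if __name__=='__main__':run(("scene","wrist","top"))
E
python3 fit2.py
```

```text
t: 8.7
tool_pos: [0.6005, 0.0345, 0.2822]
orientation: [-2.224, -2.215, 0.003]
force: [0.3, 0.8, -1.9]
opening: 0.0198
gripper_force: 39.9
t: 8.95
tool_pos: [0.6005, 0.0358, 0.2741]
orientation: [-2.212, -2.228, 0.003]
force: [-0.8, 0.1, -1.6]
opening: 0.0198
gripper_force: 39.9
scene 379 lowest 0.1049
wrist 795 lowest 0.1077
top 5 lowest 0.2152
379 rms 0.001 tip in tool [ 0.0023 -0.0015  0.173 ] tilt [ 0.004 -0.002] tip world [0.5984 0.0381 0.1012]
795 rms 0.0005 tip in tool [0.0026 0.002  0.1665] tilt [-0.006  0.003] tip world [0.602  0.0384 0.1076]
5 rms 0.0001 tip in tool [-0.0029  0.0004  0.1415] tilt [-0.001 -0.061] tip world [0.6005 0.0329 0.1326]
1179 rms 0.0009 tip in tool [ 0.0027 -0.0005  0.1667] tilt [0.001 0.004] tip world [0.5994 0.0386 0.1075]
t 9.1 pos [0.6019 0.0358 0.2772] 
 [[-0.006  1.     0.002]
 [ 1.     0.006 -0.   ]
 [-0.     0.002 -1.   ]]
travel [-0.0002 -0.0002  0.0172] q [-0.03  0.12  1.42 -0.    1.6  -0.03]
```

```bash
python3 - <<'E'
from fit2 import *
run(("scene","wrist"),'b')
im=np.load('fb_wrist.npz')['im'];c=proj("wrist",[.6018,.0356,.08]);print(c)
x,y=int(c[0])-90,int(c[1])-70
save('b.png',cv2.resize(im[y:y+130,x:x+170],(780,600),interpolation=cv2.INTER_CUBIC));print(x,y)
E
```

```text
scene 398 lowest 0.1071
wrist 843 lowest 0.108
398 rms 0.001 tip in tool [ 0.0024 -0.0013  0.1697] tilt [ 0.003 -0.002] tip world [0.601  0.0382 0.1075]
843 rms 0.0005 tip in tool [0.0025 0.0002 0.1687] tilt [-0.002  0.003] tip world [0.6025 0.0383 0.1085]
1241 rms 0.0008 tip in tool [ 0.0025 -0.001   0.1689] tilt [0.003 0.003] tip world [0.6013 0.0383 0.1083]
t 9.2 pos [0.602  0.0358 0.2773] 
 [[-0.006  1.     0.002]
 [ 1.     0.006 -0.   ]
 [-0.     0.002 -1.   ]]
travel [-0.0002 -0.0002  0.0173] q [-0.03  0.12  1.42  0.    1.6  -0.03]
[274.62337839 190.74862702]
184 120
```

View pics/b.png

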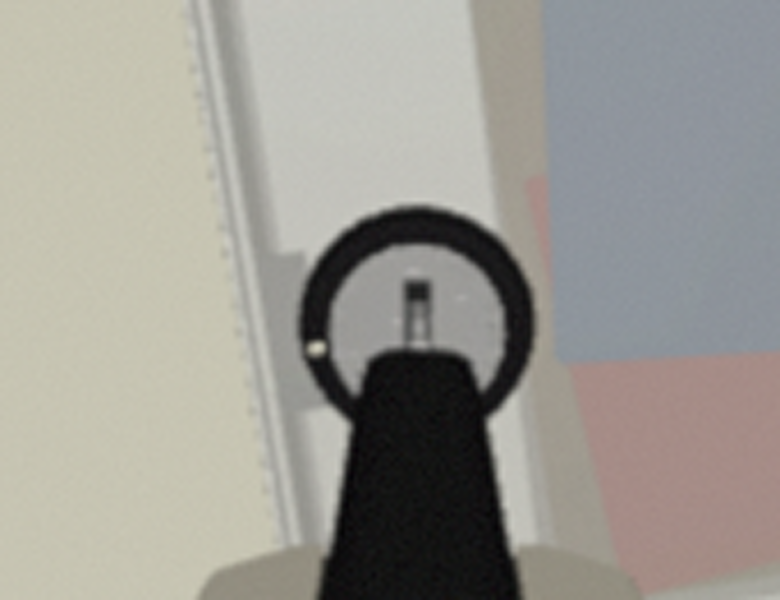

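The blade (light line at crop (417,330)) lies within the slot, centred at column 417. The tip is about 2.5 mm off along the slot, so I correct that and lower in steps, watching the force.

```bash

python3 -m inch '{"travel":[[-0.0025,0,0.008],[-0.0025,0,0.016],[-0.0025,0,0.021],[-0.0025,0,0.024],[-0.0025,0,0.024],[-0.0025,0,0.024]],"spin":[0,0,0,0,0,0]}'
python3 -m inch '{"travel":[[0,0,0.002],[0,0,0.004],[0,0,0.006],[0,0,0.008],[0,0,0.0095],[0,0,0.0095],[0,0,0.0095]],"spin":[0,0,0,0,0,0,0]}'
python3 -c "
from h import *
togo([.6018,.0356,.24]);print(T()[2]['force'],T()[2]['wrist_torque'])"
```

```text
t: 9.7
tool_pos: [0.6011, 0.0331, 0.2512]
orientation: [-2.215, -2.226, 0.001]
force: [0.0, 0.3, -1.6]
opening: 0.0194
gripper_force: 39.9
t: 10.28
tool_pos: [0.6012, 0.0331, 0.242]
orientation: [-2.216, -2.227, 0.0]
force: [-0.2, -0.1, -1.4]
opening: 0.0199
gripper_force: 39.9
t 10.2833 pos [0.6012 0.0331 0.242 ] 
 [[-0.005  1.    -0.   ]
 [ 1.     0.005  0.   ]
 [ 0.    -0.    -1.   ]]
travel [0.0025 0.0006 0.002 ] q [-0.03  0.13  1.47  0.    1.54 -0.04]
[-0.15314791 -0.14960936 -1.42684791] [-0.05940582 -0.1123697  -0.05832656]
```

```bash

python3 -m inch '{"travel":[[0,-0.0003,0.001],[0.0001,-0.0006,0.001],[0.0002,-0.0009,0.001],[0.0003,-0.0012,0.001],[0.0004,-0.0014,0.001],[0.0006,-0.0016,0.001],[0.0008,-0.0019,0.001],[0.0011,-0.002,0.001],[0.0013,-0.0022,0.001],[0.0016,-0.0023,0.001]],"spin":[0.12,0.24,0.36,0.48,0.6,0.72,0.84,0.96,1.08,1.2]}'
python3 -c "
from h import *
togo([.6018,.0356,.24]);print(T()[2]['force'],T()[2]['wrist_torque'])"
```

```text
t: 11.12
tool_pos: [0.6, 0.0339, 0.2414]
orientation: [3.086, 0.577, 0.004]
force: [3.7, -2.7, -3.6]
opening: 0.0196
gripper_force: 39.9
t 11.1167 pos [0.6    0.0339 0.2414] 
 [[ 0.932  0.361  0.003]
 [ 0.361 -0.932 -0.002]
 [ 0.002  0.002 -1.   ]]
travel [ 0.0023 -0.001   0.0014] q [-0.03  0.13  1.48 -0.    1.53  1.17]
[ 3.67132076 -2.67400208 -3.60357051] [-1.01735592 -1.29239544  0.11769164]
```

```bash

python3 -m inch '{"travel":[[0,0,0],[0,0,0],[0,0,0],[0,0,0],[0,0,0],[0,0,0]],"spin":[0.08,0.16,0.24,0.32,0.36,0.36]}'
python3 -c "
from h import *
togo([.6018,.0356,.24]);print(T()[2]['force'],T()[2]['wrist_torque'])"
python3 -m inch '{"travel":[[0,0,0],[0,0,0],[0,0,0],[0,0,0]],"spin":[0.05,0.1,0.1,0.1]}'
python3 -c "
from h import *
togo([.6018,.0356,.24]);print(T()[2]['force'],T()[2]['wrist_torque'])"
```

```text
t: 11.62
tool_pos: [0.5999, 0.0341, 0.2414]
orientation: [3.14, 0.021, 0.003]
force: [3.7, -2.7, -4.0]
opening: 0.0201
gripper_force: 40.0
t 11.6167 pos [0.5999 0.0341 0.2414] 
 [[ 1.     0.014  0.002]
 [ 0.014 -1.    -0.001]
 [ 0.002  0.001 -1.   ]]
travel [ 0.002  -0.0015  0.0014] q [-0.03  0.13  1.48 -0.    1.53  1.53]
[ 3.65311302 -2.65426782 -4.02991861] [-0.88042347 -1.22458582  0.08766399]
t: 11.95
tool_pos: [0.5996, 0.0343, 0.2414]
orientation: [3.138, -0.128, 0.002]
force: [4.5, -3.3, -2.5]
opening: 0.0195
gripper_force: 40.0
t 11.95 pos [0.5996 0.0343 0.2414] 
 [[ 0.997 -0.082  0.001]
 [-0.082 -0.997 -0.001]
 [ 0.002  0.001 -1.   ]]
travel [ 0.0021 -0.0015  0.0014] q [-0.03  0.13  1.48 -0.    1.53  1.62]
[ 4.46480905 -3.25276921 -2.49089985] [-0.88490819 -1.32086586  0.10468545]
```

```bash

python3 -m inch '{"travel":[[0,0,0],[0,0,0],[0,0,0],[0,0,0]],"spin":[0.05,0.1,0.1,0.1]}'
python3 -c "
from h import *
togo([.6018,.0356,.24]);print(T()[2]['force'],T()[2]['wrist_torque'])"
python3 -m inch '{"travel":[[0,0,0],[0,0,0],[0,0,0],[0,0,0]],"spin":[0.05,0.1,0.1,0.1]}'
python3 -c "
from h import *
togo([.6018,.0356,.24]);print(T()[2]['force'],T()[2]['wrist_torque'])"
```

```text
t: 12.28
tool_pos: [0.5993, 0.0345, 0.2414]
orientation: [3.128, -0.284, 0.001]
force: [4.2, -3.3, -2.6]
opening: 0.0197
gripper_force: 40.0
t 12.2833 pos [0.5993 0.0345 0.2414] 
 [[ 0.984 -0.18   0.001]
 [-0.18  -0.984 -0.   ]
 [ 0.001  0.    -1.   ]]
travel [ 0.0023 -0.0015  0.0014] q [-0.03  0.13  1.48 -0.    1.53  1.72]
[ 4.22495811 -3.30923008 -2.63507127] [-0.90894391 -1.25920959  0.2250228 ]
t: 12.62
tool_pos: [0.5992, 0.0348, 0.2414]
orientation: [-3.111, 0.439, -0.001]
force: [3.6, -3.0, -1.9]
opening: 0.0198
gripper_force: 40.2
t 12.6167 pos [0.5992 0.0348 0.2414] 
 [[ 0.961 -0.277  0.001]
 [-0.277 -0.961 -0.   ]
 [ 0.001 -0.    -1.   ]]
travel [ 0.0023 -0.0015  0.0014] q [-0.03  0.13  1.48 -0.    1.53  1.82]
[ 3.5704493  -3.02990669 -1.85036066] [-0.72159737 -1.12947035  0.57122601]
```

The torque rose to 0.57 N m, so the cam is against its stop. I back off within the play, lift out and check.

```bash

python3 -m inch '{"travel":[[0,0,0],[0,0,0],[0,0,0],[0,0,-0.01],[0,0,-0.025],[0,0,-0.05],[0,0,-0.08],[0,0,-0.11],[0,0,-0.11],[0,0,-0.11]],"spin":[-0.12,-0.24,-0.26,-0.26,-0.26,-0.26,-0.26,-0.26,-0.26,-0.26]}'
python3 - <<'E'
from cam import *
import fit2
fit2.run(("scene","wrist"),'c')
im=np.load('fc_wrist.npz')['im'];save('r3.png',np.hstack([cv2.resize(slot(im,0,c0=(.602,.0356)),(390,390)),cv2.resize(slot(np.load('fc_scene.npz')['im'],0,'scene',c0=(.602,.0356)),(390,390))]))
# where the old pot view says things are
im,d=optics.read_camera("top");P=cloud("top",d);d0=np.load('top_d.npy');P0=cloud("top",d0)
for Pi in(P0,P):
    m=(abs(Pi[...,2]-.095)<.006)&(np.hypot(Pi[...,0]-.511,Pi[...,1]-.29)<.06);print(m.sum(),Pi[m].mean(0))
E
```

```text
t: 13.45
tool_pos: [0.5995, 0.0353, 0.3544]
orientation: [-3.14, 0.041, -0.006]
force: [0.3, -0.0, -0.8]
opening: 0.0199
gripper_force: 40.0
scene 400 lowest 0.1858
wrist 937 lowest 0.1816
400 rms 0.001 tip in tool [ 0.0019 -0.001   0.1685] tilt [0.001 0.012] tip world [0.6022 0.0363 0.1859]
937 rms 0.0006 tip in tool [ 2.000e-04 -1.000e-04  1.709e-01] tilt [-0.003  0.005] tip world [0.6005 0.0355 0.1835]
1337 rms 0.0008 tip in tool [ 0.0008 -0.001   0.1703] tilt [0.003 0.009] tip world [0.6011 0.0364 0.1841]
t 13.55 pos [0.5984 0.0351 0.3504] 
 [[ 1.    -0.025 -0.002]
 [-0.025 -1.     0.001]
 [-0.002 -0.001 -1.   ]]
travel [ 0.0035 -0.0005  0.0904] q [-0.03  0.11  1.3   0.    1.73  1.57]
168 [0.50335601 0.28972716 0.09467304]
189 [0.50541846 0.29296574 0.09437224]
```

View pics/r3.png

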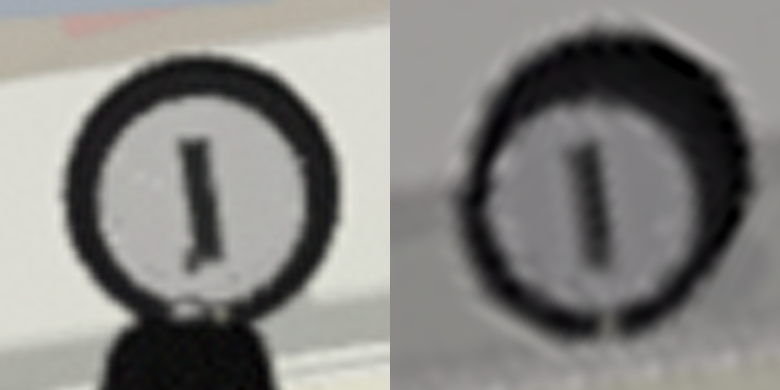

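The slot in the right half, (583,150) to (598,265), points straight at the pip (607,325), so the cam is home. Now I carry the driver back above the pot.

```bash

python3 -m inch '{"travel":[[-0.09,-0.267,0],[-0.09,-0.267,0],[-0.09,-0.267,0],[-0.09,-0.267,0],[-0.09,-0.267,0],[-0.09,-0.267,0],[-0.09,-0.267,0],[-0.09,-0.267,0],[-0.09,-0.267,0],[-0.09,-0.267,0]],"spin":[-0.12,-0.24,-0.36,-0.48,-0.6,-0.72,-0.84,-0.96,-1.08,-1.2]}'
python3 -m inch '{"travel":[[0,0,0],[0,0,0],[0,0,0],[0,0,0],[0,0,0],[0,0,0],[0,0,0],[0,0,0],[0,0,0],[0,0,0]],"spin":[-0.12,-0.24,-0.36,-0.48,-0.6,-0.72,-0.84,-0.96,-1.08,-1.2]}'
python3 -m inch '{"travel":[[0,0,0],[0,0,0],[0,0,0],[0,0,0],[0,0,0]],"spin":[-0.12,-0.24,-0.327,-0.327,-0.327]}'
python3 - <<'E'
from h import *
import fit2
togo([.5155,.304,.26]);fit2.run(("scene","wrist"),'d')
im=np.load('fd_wrist.npz')['im'];c=proj("wrist",[.511,.29,.1]).astype(int);print(c)
y,x=max(c[1]-110,0),max(c[0]-140,0);save('d.png',cv2.resize(im[y:y+210,x:x+280],(800,600),interpolation=cv2.INTER_CUBIC));print(x,y)
E
```

```text
t: 14.43
tool_pos: [0.5141, 0.3046, 0.3488]
orientation: [-2.607, -1.751, 0.006]
force: [-0.8, -0.1, -1.2]
opening: 0.0197
gripper_force: 40.0
t: 15.27
tool_pos: [0.5146, 0.3035, 0.3489]
orientation: [-1.165, -2.914, 0.004]
force: [-0.2, 0.0, -1.2]
opening: 0.0197
gripper_force: 40.0
t: 15.68
tool_pos: [0.5149, 0.3036, 0.3495]
orientation: [-0.688, -3.063, 0.003]
force: [0.0, 0.6, -1.6]
opening: 0.0198
gripper_force: 40.0
t 15.6833 pos [0.5149 0.3036 0.3495] 
 [[-0.904  0.428 -0.003]
 [ 0.428  0.904 -0.001]
 [ 0.002 -0.002 -1.   ]]
travel [-0.0006  0.0008  0.0895] q [ 0.45  0.11  1.31  0.    1.73 -0.68]
scene 358 lowest 0.0873
wrist 924 lowest 0.0875
358 rms 0.0118 tip in tool [0.0114 0.0126 0.2259] tilt [-0.068  0.051] tip world [0.5094 0.3197 0.1236]
924 rms 0.0115 tip in tool [0.0046 0.0149 0.217 ] tilt [-0.081  0.015] tip world [0.5165 0.3188 0.1325]
1282 rms 0.0121 tip in tool [0.006  0.0133 0.2183] tilt [-0.073  0.023] tip world [0.5146 0.3179 0.1312]
t 15.7833 pos [0.5151 0.3037 0.3502] 
 [[-0.904  0.428 -0.002]
 [ 0.428  0.904 -0.001]
 [ 0.001 -0.001 -1.   ]]
travel [-0.1931 -0.2052  0.0902] q [ 0.45  0.11  1.3   0.    1.73 -0.68]
[263 183]
123 73
```

View pics/d.png

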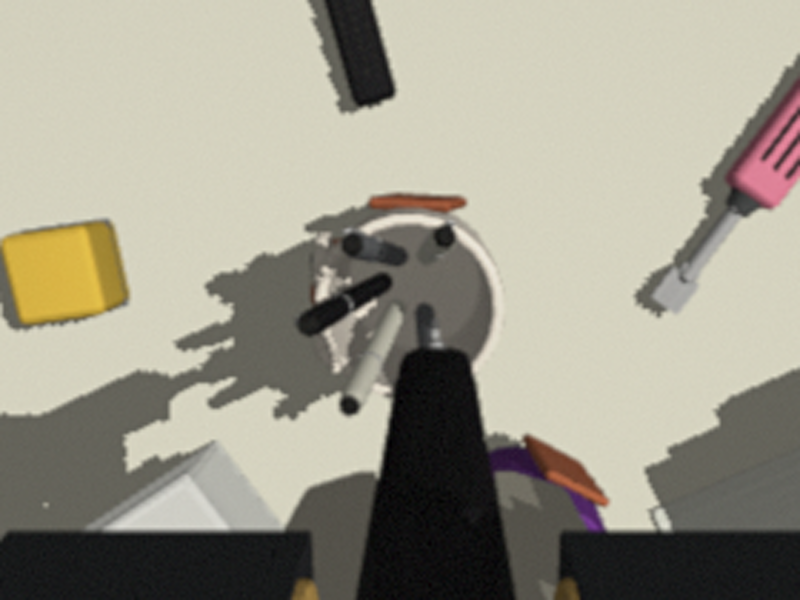

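The driver's spot is free: the pot mouth is at about (415,300) and the space on its right at (470,320). The pens still stand at (350,405), (305,320), (350,240) and (445,235). I lower at the same place, about 3 mm further outward.

```bash

python3 -m inch '{"travel":[[0,0.003,0.01],[0,0.003,0.03],[0,0.003,0.05],[0,0.003,0.07],[0,0.003,0.09],[0,0.003,0.11],[0,0.003,0.13],[0,0.003,0.145],[0,0.003,0.153],[0,0.003,0.16]],"spin":[0,0,0,0,0,0,0,0,0,0]}'
python3 -m inch '{"travel":[[0,0,0.002],[0,0,0.004],[0,0,0.006],[0,0,0.008],[0,0,0.008],[0,0,0.008]],"spin":[0,0,0,0,0,0]}'
```

```text
t: 16.62
tool_pos: [0.5161, 0.3063, 0.1893]
orientation: [-0.685, -3.064, 0.002]
force: [-0.4, -1.0, -1.5]
opening: 0.02
gripper_force: 40.0
t: 17.12
tool_pos: [0.517, 0.3066, 0.1836]
orientation: [0.684, 3.066, 0.001]
force: [-0.5, 0.5, -2.1]
opening: 0.0199
gripper_force: 40.0
```

```bash

python3 -m inch '{"travel":[[0,0,0.002],[0,0,0.004],[0,0,0.005],[0,0,0.005],[0,0,0.005]],"spin":[0,0,0,0,0]}'
python3 -m inch '{"travel":[[0,0,0.001],[0,0,0.002],[0,0,0.002],[0,0,0.002]],"spin":[0,0,0,0]}'
```

```text
t: 17.53
tool_pos: [0.5167, 0.3065, 0.178]
orientation: [-0.684, -3.066, 0.0]
force: [0.5, 0.2, -0.9]
opening: 0.0191
gripper_force: 40.0
t: 17.87
tool_pos: [0.5167, 0.3065, 0.176]
orientation: [-0.684, -3.066, 0.0]
force: [0.0, 0.3, -1.6]
opening: 0.02
gripper_force: 40.0
```

```bash

python3 -m inch '{"travel":[[0,0,0.0005],[0,0,0.001],[0,0,0.001],[0,0,0.001]],"spin":[0,0,0,0]}'
python3 -m inch '{"travel":[[0,0,0.0005],[0,0,0.001],[0,0,0.001],[0,0,0.001]],"spin":[0,0,0,0]}'
python3 -m inch '{"travel":[[0,0,0.0005],[0,0,0.001],[0,0,0.001],[0,0,0.001]],"spin":[0,0,0,0]}'
```

```text
t: 18.2
tool_pos: [0.5169, 0.3066, 0.1756]
orientation: [0.684, 3.066, 0.0]
force: [-0.6, 0.1, 2.3]
opening: 0.0196
gripper_force: 40.0
t: 18.53
tool_pos: [0.5171, 0.3066, 0.1755]
orientation: [0.684, 3.065, 0.001]
force: [-2.3, -1.2, 8.4]
opening: 0.0198
gripper_force: 40.0
t: 18.87
tool_pos: [0.5173, 0.3066, 0.1754]
orientation: [0.683, 3.065, 0.001]
force: [-3.6, -1.6, 13.4]
opening: 0.0197
gripper_force: 40.0
```

The tip is on the pot floor. I ease off the press and open while following outward, so the handle leans onto the rim gently.

```bash

python3 -m inch '{"travel":[[0,0,-0.001],[0,0,-0.0022],[0,0,-0.0022]],"spin":[0,0,0]}' 1 5
python3 -m inch '{"travel":[[0,0.002,0],[0,0.004,0],[0,0.007,0],[0,0.010,0],[0,0.012,0],[0,0.013,0],[0,0.013,0]],"spin":[0,0,0,0,0,0,0]}' 0.6
python3 -m inch '{"travel":[[0,0,0],[0,-0.004,0],[0,-0.008,0],[0,-0.008,0],[0,-0.008,0],[0,-0.008,0],[0,-0.008,0],[0,-0.008,0],[0,-0.008,0],[0,-0.008,0]],"spin":[0,0,0,0,0,0,0,0,0,0]}' 0
python3 -m inch '{"travel":[[0,0,-0.01],[0,0,-0.03],[0,0,-0.06],[0,0,-0.09],[0,0,-0.12],[0,0,-0.15],[0,0,-0.15],[0,0,-0.15]],"spin":[0,0,0,0,0,0,0,0]}'
python3 - <<'E'
from h import *
im,d=optics.read_camera("wrist");np.savez('w1.npz',im=im,d=d);a=im
for c in("scene","top"):
    im,d=optics.read_camera(c);np.save(c+'_d2.npy',d);save('end_%s.png'%c,im)
    if c=="scene":b=im
save('end.png',np.hstack([cv2.resize(a[60:360,100:500],(400,300)),cv2.resize(b[120:320,230:450],(400,300))]))
P=cloud("wrist",a*0+0 if 0 else np.load('w1.npz')['d'])
m=(np.hypot(P[...,0]-.52,P[...,1]-.315)<.06)&(P[...,2]>.152)&(P[...,2]<.25);print(P[m].mean(0),P[m].max(0))
E
```

```text
t: 19.12
tool_pos: [0.5169, 0.3066, 0.1755]
orientation: [0.684, 3.066, 0.0]
force: [-0.9, -0.4, 3.6]
opening: 0.0196
gripper_force: 5.0
t: 19.7
tool_pos: [0.5223, 0.3186, 0.1752]
orientation: [-0.683, -3.066, 0.0]
force: [0.2, -1.1, -0.5]
opening: 0.0373
gripper_force: 0.0
t: 20.53
tool_pos: [0.5189, 0.3111, 0.1753]
orientation: [-0.684, -3.066, 0.0]
force: [-0.4, -1.0, -0.1]
opening: 0.0925
gripper_force: 0.0
t: 21.2
tool_pos: [0.52, 0.3116, 0.3292]
orientation: [0.683, 3.062, 0.006]
force: [0.2, -0.4, -1.6]
opening: 0.0931
gripper_force: 0.0
[0.51747307 0.32281849 0.18475099] [0.53650268 0.33597224 0.19262501]
```

View pics/end.png

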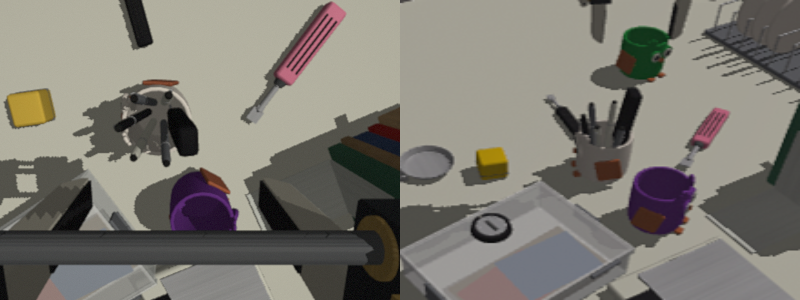

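The driver leans in the pot on its outer side (left half, (180,125)), the pens and pot are in place and the neighbours are unmoved. The gripper is clear.

```bash
python3 -c "
from plant import close_job
print(close_job())"
```

```text
the job is handed in; nothing more can be done
None
```

The cam lock is turned home against its stop, the screwdriver was lowered blade down into the white owl pot and released there, and the job is handed in at about 21 s; the last picture shows pens, pot and neighbouring things in place.

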